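# Set and lock the filler's depth probe on the tub bottom

## Robot

A 6-joint arm with a two-finger parallel gripper is mounted at the origin on the work surface. World frame = base frame: x ahead of the robot, y to its left, z up, the work surface at z = 0. Lengths are in mm, angles in rad, forces in N, time in s.
With the tool pointing down it reaches from about 275 to 975 mm from the base axis. Payload 8.4 kg.
Tool frame: the origin (TCP) lies between the finger pads; the fingertips stand bot.tip_reach ahead of it and the grasp point (between the pads) lies 8 mm behind it (bot.tip_reach is the distance from the TCP to the fingertips, in mm); z points along the fingers, y is the line along which they close (so a half turn about z gives the same grasp; the last joint's range is limited). The gripper opens to 92 mm and grips with 3 to 60 N. Pads are 20 mm wide; open, the fingers measure 128 mm over their backs; the gripper's body (75 mm by 189 mm) begins 69 mm behind the grasp point.
Start: joints at [-1.119, 0.353, 1.633, -0, 1.155, -0.002], TCP at [273.989, -561.745, 225.583] pointing down, gripper open.
Joint ranges: [-2.63, 2.63], [-0.92, 2.1], [0.06, 2.66], [-1.3, 4.44], [0, 2.69], [-3.02, 3.02]. Speed limits (rad/s): [2.22, 2.22, 2.79, 3.14, 3.14, 3.14].

## Interface

Orientations are given as a 3x3 rotation matrix whose columns are the frame's x, y, z axes.
In Python, from plant import bot gives the robot as it stands.
- The arm moves only by the tool servo_tool, never from a script. Its argument "moves" is a list that holds one entry, the list of rows, each a list of 5 numbers: the opening in per cent of the stroke, from 0 (shut) to 100 (fully open), then the shift along the world's x, y, z in cm, then the turn about the world's z in degrees. In form: [[[grip, dx, dy, dz, spin], ...]]. A call has 1 to 5 rows; each row shifts and turns the commanded pose from where the row before left it; what a row does not reach is not made up. A row lasts 1/10 s, in which the tool goes at most 50 mm and 8.59 degrees, less where a joint would pass 70% of its speed; a pose out of reach is approached as far as the arm can. A call with a gripper value outside its range is refused whole. The fingers move at their own pace and stop on an object; "squeeze" is the grip in N (left out, the last holds). Time passes only in rows, so rows that do not move let the fingers close. It gives the time, the measured TCP pose, the force, the opening and the grip force at its end, in the units of the state.
- bot.observe(): the state, without advancing time (a new reading comes with each control period).
- bot.read_camera(name): name is "side" or "top" or "wrist"; returns the picture (384x512x3 uint8, blue, green, red); there is no depth.
- bot.camera_params(name): a dict with "K" (3x3 intrinsics, pixels), "k1" (the pictures are not rectified: a ray, as slopes to the right and down, at radius r is drawn at 1 + k1 r^2 times it, then the intrinsics apply), "camera_from_world" (4x4, takes a point from world to camera coordinates); the wrist camera has in their place "tool_from_camera" (4x4, takes a point from camera to tool coordinates, whose origin is the TCP and whose axes are the flange's). Camera axes: x right, y up, looking along -z (the intrinsics and any distortion apply to the point x, -y, -z); pixel columns grow to the right and rows downward; lengths in mm; the calibration is good to about 2 mm. A picture is of the moment at which its call begins: read the wrist's pose just before it. camera_params takes no time and is no camera call.
- bot.close_job(): hands the job in; it is judged then, once.
Trained networks look in the newest picture that a camera, given by its name, has taken for a name from the list of things; names that differ only in an ending like _2 or _b are one class to them, and where a whole thing is asked for, a point or a joint stands for the part that bears it (a point fixed in the world has none). Each returns a list of dicts, best first, with "p" (0 to 1); they miss things now and then, are a little off and sometimes report something else, mostly with a low value. They report only what shows in the picture. A call takes as long as a camera call.
- bot.boxes_of(camera, name): "bbox" ([centre column, centre row, width, height] in pixels, round what is visible of it).
- bot.pinpoint(camera, name): "at" ([row, column] in pixels: a listed point, or the origin of a listed thing).
The state is a dict: "time": time; "qpos": joint angles; "qvel": joint speeds; "joint_torque": joint torques, N m; "position": TCP position; "orientation": TCP orientation; "wrist_force": force on the tool from outside, world axes, zero at the start; "ft_torque": the same for the moment, N m; "opening": finger opening in mm; "grip_force": force on a finger pad.
Only numpy, scipy, OpenCV 4.12 (cv2) and the standard library are available. Lean on these libraries where they do the work, as an engineer would, in place of code of your own. Each camera call takes 0.05 s, during which the arm holds its last target. There are 200 camera calls.

## Task

Set up the bench filling stand: slide the steel tub along its rails until it is fully home against the orange end stop, then gently press the arm with the red pad down until the probe's foot rests on the bottom of the tub. Once it is down, swing the lock lever all the way over so that the probe is clamped at that height, and leave the bottles and other things on the bench where they are.

Things in the scene. Friction and masses are not known exactly. Their poses are not given: they have to be found in the camera images.
- stand: Fixed filling stand: a dark steel base plate, 170 mm (x) by 460 mm (y), 12 thick, on the table, with a blue tower (70 x 58 mm, 120 mm tall) at y = +100 mm. Origin at table height straight below the probe; its y axis runs along the tub's rails from their open end to the tower, z up. Stand and deck share one yaw.
- deck: White raised fixed deck, 140 x 300 mm, at a different height each time (18 to 40 mm above the table). Origin on its top face straight below the probe; y as for the stand; reaches from y = -245 to +55 mm. Aluminium rails along both sides, 16 mm tall, 96 mm apart inside; the orange end stop (22 mm tall) has its face at y = +40 mm. The -y end is open.
- tub_home (a point): Point where tub_mid must come: 30 mm above the deck's top, at y = -30 mm in the deck's frame. The tub then touches the orange end stop and its floor lies below the probe.
- tub: Loose open stainless tub, about 0.5 kg, 140 mm long (y), 90 wide (x), 60 tall, walls and floor 4 mm thick. Origin: centre of its underside; +y towards the end stop. Stands on the deck between the rails (3 mm play each side), 50 to 110 mm short of home. At its -y end a black handle tab, 50 mm wide, 10 mm thick, outer face flush with the tub's end, top 85 mm above the underside.
- tub_mid (a point): Centre of the tub, half-way up (30 mm above its underside).
- tub_floor (a point): Point on the tub's inner floor (4 mm above its underside, 30 mm from its centre towards +y) that lies below the probe when the tub is home.
- press_pad (a point): Centre of the top of the round red press pad (40 mm across) on the head's arm, 158 mm above the probe's foot and 50 mm from the probe axis towards the tower. It moves with the head; nothing stands above it.
- probe: Sliding head: a square post in the tower, an aluminium arm (145 mm along y, 30 wide, 25 thick) reaching over the lane, and a hanging brass probe, 10 mm thick, 125 long, foot disc 18 mm across. Origin: centre of the foot's underside; starts 135 to 165 mm above the table and slides down to 10 mm. Stays where it is left; takes about 4 N to press down, 12 N to raise. The locked lever clamps it.
- lock_lever (a joint): Lock lever angle, rad: 0 to 0.3 at the start (open, pointing to the stand's -x side), 1.57 at its end stop (locked, pointing along the stand's +y, away from the probe). Turns clockwise seen from above about a vertical axis, lightly at first; from about 0.8 rad a cam bears on the post and it needs some 5 to 8 N at the knob, then it stays over.
- lever_knob (a point): Middle of the lever's upright red knob (20 mm thick, 40 mm tall; this point is 20 mm below its top), 90 mm from the pivot. To be pushed sideways round the pivot.
- lever_pivot (a point): The lever's vertical pivot axis, at the height of the underside of the lever (98 mm above the table), on the tower's +y side.
- blue_bottle: Loose bystander: blue bottle with orange cap, 64 mm across, 150 mm tall; origin under its centre.
- amber_jar: Loose bystander: amber jar with black lid, 60 mm across, 75 mm tall; origin under its centre.
- spanner: Loose bystander: flat steel spanner, 150 mm long, lying on the table.
- clear_bottle: Loose bystander: clear bottle with white cap, 56 mm across, 120 mm tall; origin under its centre.
- amber_bottle: Loose bystander: amber bottle with white cap, 56 mm across, 120 mm tall; origin under its centre.
- bucket: Loose bystander: white bucket, 150 mm across and 150 mm tall; origin under its centre.

How it is judged:
By the outcome, as a careful person would: the job done as asked, in the order asked, and still so for the second after the job is handed in, with the robot touching nothing.
It also fails if it takes over 72 s, if anything falls off the work surface, if the arm or the gripper's body presses on something with over 40 N, if the wrist force passes 120 N, or if a joint passes its speed limit or range.

## Working session

There is one attempt and no reset: what is moved stays moved. The work goes in short steps, Python scripts to look and compute and a tool call to move; the robot and the scene stay as the last step left them, time stands still between calls to the robot, and variables do not carry over. Pictures are saved under pics/ and viewed, at most 10 in all, crops included, and the job is handed in when it is done.

Besides the shell and the picture viewer there is one more tool, called after "Request:" as name([rows], argument=value, ...), one row to a line, values as JSON. servo_tool: Moves the arm, as the interface text tells. Its arguments: {"type":"object","properties":{"moves":{"type":"array","items":{"type":"array","items":{"type":"array","items":{"type":"number"}}}},"squeeze":{"type":"number"}},"required":["moves"]}

```bash
mkdir -p pics; ls; cat > h.py <<'E'
import numpy as np, cv2
from plant import bot
names=["press_pad","tub_mid","tub_floor","lever_knob","lever_pivot","probe","tub","deck","stand","blue_bottle","amber_jar","spanner","clear_bottle","amber_bottle","bucket"]
def ray(cam,rc):
    p=bot.camera_params(cam);K=np.array(p["K"]);k1=p["k1"]
    d=cv2.undistortPoints(np.array([[[rc[1],rc[0]]]],float),K,np.array([k1,0,0,0,0.]))[0,0]
    v=np.array([d[0],-d[1],-1.])
    if "camera_from_world" in p: M=np.linalg.inv(np.array(p["camera_from_world"]))
    else:
        s=bot.observe();T=np.eye(4);T[:3,:3]=s["orientation"];T[:3,3]=s["position"];M=T@np.array(p["tool_from_camera"])
    v=M[:3,:3]@v
    return M[:3,3],v/np.linalg.norm(v)
def tri(rs):
    A=sum(np.eye(3)-np.outer(v,v) for o,v in rs);b=sum((np.eye(3)-np.outer(v,v))@o for o,v in rs)
    x=np.linalg.solve(A,b);return x,[np.linalg.norm((np.eye(3)-np.outer(v,v))@(x-o)) for o,v in rs]
def atz(r,z): o,v=r;return o+v*(z-o[2])/v[2]
def proj(cam,X):
    p=bot.camera_params(cam);T=np.array(p["camera_from_world"]);c=T[:3,:3]@np.array(X)+T[:3,3]
    a,b=c[0]/-c[2],-c[1]/-c[2];f=1+p["k1"]*(a*a+b*b);K=np.array(p["K"]);return (K@[a*f,b*f,1])[:2]
E
python3 - <<'E'
from h import *
for c in ["side","top"]: cv2.imwrite(f"pics/{c}.png",bot.read_camera(c))
np.set_printoptions(precision=1,suppress=True)
print(bot.tip_reach,{k:v for k,v in bot.observe().items() if k in("time","orientation","position","wrist_force")})
for n in names:
    r={}
    for c in ["side","top"]:
        d=bot.pinpoint(c,n); 
        if d: r[c]=d[0]
    print(n,{c:(np.round(d["at"]),round(d["p"],2)) for c,d in r.items()},end=" ")
    if len(r)==2: x,e=tri([ray(c,d["at"]) for c,d in r.items()]);print(x,np.array(e))
    else: print()
E
```

```text
pics
11.0 {'time': 0.1, 'position': array([ 273.8, -561.4,  225. ]), 'orientation': array([[ 0.9,  0.4, -0. ],
       [ 0.4, -0.9,  0. ],
       [-0. , -0. , -1. ]]), 'wrist_force': array([-0.3, -0.3, -0.4])}
press_pad {'side': (array([186., 235.]), 0.79), 'top': (array([180., 204.]), 0.67)} [578.9  99.4 298.2] [4.7 4.7]
tub_mid {'side': (array([217., 249.]), 0.92), 'top': (array([203., 252.]), 0.78)} [556.5 -58.   64.4] [0.6 0.6]
tub_floor {'side': (array([230., 242.]), 0.68), 'top': (array([201., 247.]), 0.62)} [576.4 -36.   15.1] [3. 3.]
lever_knob {'side': (array([252., 252.]), 0.66), 'top': (array([212., 179.]), 0.41)} [502.1 200.3 120. ] [9. 9.]
lever_pivot {'side': (array([247., 226.]), 0.7), 'top': (array([185., 191.]), 0.84)} [599.3 169.6 101.7] [0.1 0.1]
probe {'side': (array([227., 239.]), 0.73), 'top': (array([191., 228.]), 0.93)} [584.5  36.3  87.3] [5.9 5.9]
tub {'side': (array([226., 245.]), 0.73)} 
deck {'side': (array([244., 240.]), 0.79), 'top': (array([195., 227.]), 0.82)} [580.7  43.6  15.6] [9.7 9.7]
stand {'side': (array([250., 235.]), 0.64), 'top': (array([197., 225.]), 0.63)} [587.   49.1 -11.7] [2.3 2.3]
blue_bottle {'side': (array([332., 297.]), 0.66), 'top': (array([256., 137.]), 0.81)} [335.8 369.3 -31. ] [8.9 8.9]
amber_jar {'side': (array([284., 290.]), 0.97), 'top': (array([249., 179.]), 0.73)} [374.2 204.7   4.2] [4.4 4.4]
spanner {'side': (array([194., 304.]), 0.63), 'top': (array([265., 320.]), 0.74)} [ 354.7 -328.6    9.8] [2. 2.]
clear_bottle {'side': (array([221., 188.]), 0.76), 'top': (array([147., 256.]), 0.56)} [791.6 -53.4  14.6] [2. 2.]
amber_bottle {'side': (array([253., 181.]), 0.58), 'top': (array([148., 214.]), 0.62)} [776.6 114.5   0.3] [1.1 1.1]
bucket {'side': (array([172., 287.]), 0.92), 'top': (array([246., 375.]), 0.97)} [ 442.3 -543.9  -16.2] [0.2 0.2]
```

```bash
python3 - <<'E'
import cv2,numpy as np
a=cv2.resize(cv2.imread("pics/side.png")[120:320,140:340],(600,600),interpolation=2)
b=cv2.resize(cv2.imread("pics/top.png")[110:290,130:290],(533,600),interpolation=2)
cv2.imwrite("pics/s1.png",a);cv2.imwrite("pics/t1.png",b)
E
```

```text
(no output)
```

View pics/s1.png

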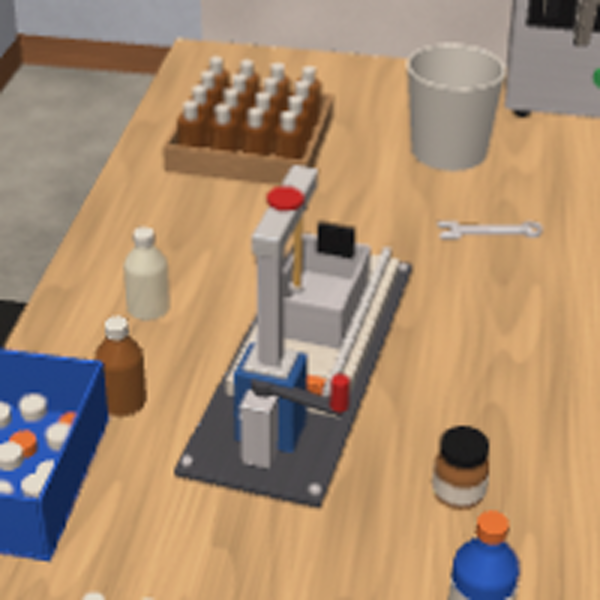

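View pics/t1.png

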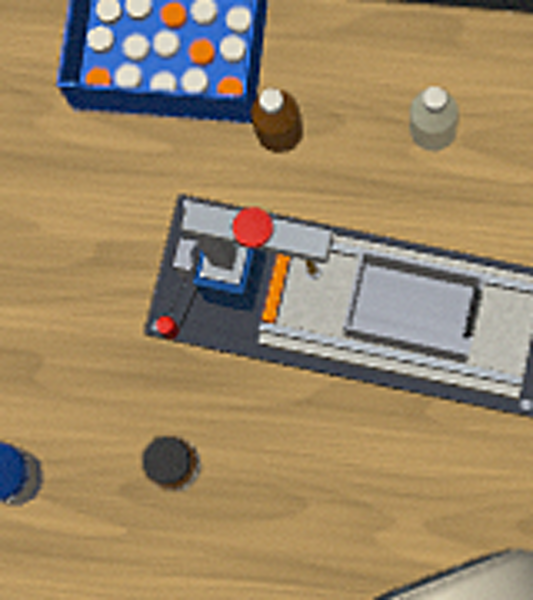

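The side view shows the tub short of the stop, with the lever pointing to −x (knob around side px (252,252)). The top view shows the rails running nearly along world y, yaw about −0.19. I'll go above the lane and look from close by.

Request:
servo_tool([
  [[0, 1, 2, 4, 5.5], [0, 1, 2, 4, 5.5], [0, 1.5, 2.5, 4, 5.5], [0, 2, 3, 3, 5.5], [0, 2, 3, 3, 5.5]],
])

```text
time: 2.1
position: [349.4, -435.7, 407.3]
orientation: [[0.592, 0.806, 0.001], [0.806, -0.592, -0.001], [-0.0, 0.001, -1.0]]
wrist_force: [0.3, 0.4, -0.0]
opening: 54.0
grip_force: 0.0
```

Request:
servo_tool([
  [[0, 2, 3, 1, 5.5], [0, 2, 3, 0, 5.5], [0, 2, 3, 0, 5.5], [0, 2, 3, 0, 5.5], [0, 2, 3, 0, 5.5]],
])

```text
time: 2.6
position: [449.5, -285.4, 415.8]
orientation: [[0.153, 0.988, 0.0], [0.988, -0.153, -0.0], [-0.0, 0.0, -1.0]]
wrist_force: [0.6, -0.5, 0.3]
opening: 14.0
grip_force: 0.0
```

Request:
servo_tool([
  [[0, 2, 3, 0, 0], [0, 2, 3, 0, 0], [0, 2, 3, 0, 0], [0, 2, 3, 0, 0], [0, 0, 0, 0, 0]],
])

```text
time: 3.1
position: [530.7, -163.7, 415.4]
orientation: [[0.153, 0.988, 0.0], [0.988, -0.153, 0.001], [0.001, 0.0, -1.0]]
wrist_force: [0.0, 0.1, 0.0]
opening: 0.8
grip_force: 0.0
```

```bash
python3 - <<'E'
from h import *
np.set_printoptions(precision=1,suppress=True)
s=bot.observe();print(s["time"],s["position"],s["orientation"])
cv2.imwrite("pics/w1.png",bot.read_camera("wrist"))
for c in ["side","top"]:bot.read_camera(c)
for n in ["press_pad","tub_mid","tub_floor","lever_knob","lever_pivot","probe","deck","stand","tub_home","tub"]:
    r={}
    for c in ["wrist","side","top"]:
        d=bot.pinpoint(c,n)
        if d: r[c]=d[0]
    print(n,{c:(np.round(d["at"]),round(d["p"],2)) for c,d in r.items()},end=" ")
    if len(r)>1: x,e=tri([ray(c,d["at"]) for c,d in r.items()]);print(x,np.array(e))
    else: print()
E
```

```text
3.1 [ 530.7 -163.7  415.4] [[ 0.2  1.   0. ]
 [ 1.  -0.2  0. ]
 [ 0.   0.  -1. ]]
press_pad {'side': (array([185., 236.]), 0.96), 'top': (array([179., 206.]), 0.87)} [580.4  94.1 296.7] [1.9 1.9]
tub_mid {'wrist': (array([ 80., 267.]), 0.7), 'side': (array([217., 250.]), 0.68), 'top': (array([202., 250.]), 0.94)} [558.5 -58.2  61.4] [10.1  7.   9.1]
tub_floor {'wrist': (array([ 59., 259.]), 0.67), 'side': (array([226., 245.]), 0.72), 'top': (array([203., 244.]), 0.65)} [562.4 -29.8  41.3] [5.8 5.8 4.6]
lever_knob {'side': (array([252., 251.]), 0.74), 'top': (array([210., 181.]), 0.5)} [505.9 195.  114. ] [7.4 7.4]
lever_pivot {'side': (array([251., 226.]), 0.9), 'top': (array([187., 192.]), 0.73)} [596.7 168.1  85.5] [4.2 4.2]
probe {'side': (array([216., 238.]), 0.98), 'top': (array([194., 227.]), 0.9)} [575.9  34.4 130.1] [5.4 5.4]
deck {'side': (array([246., 238.]), 0.83), 'top': (array([197., 223.]), 0.96)} [579.   56.8  15.3] [1.9 1.9]
stand {'side': (array([170., 290.]), 0.68), 'top': (array([199., 224.]), 0.75)} [463.3  29.2 342.8] [45.6 45.6]
tub_home {'wrist': (array([ 15., 261.]), 0.72), 'side': (array([228., 240.]), 0.89), 'top': (array([197., 232.]), 0.83)} [572.8  19.2  69.7] [4.3 5.  1.3]
tub {'wrist': (array([ 79., 265.]), 0.81), 'side': (array([224., 246.]), 0.68), 'top': (array([201., 252.]), 0.58)} [567.7 -59.9  29.3] [5.  1.2 3.9]
```

View pics/w1.png

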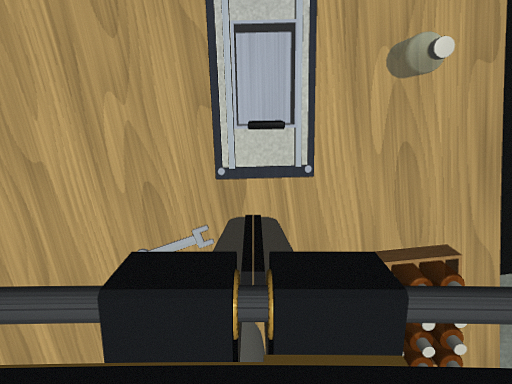

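The wrist view shows the open end of the lane: plate corners at about (216,178) and (313,176), the tub's top rim at columns 236–297 and rows 24–126, and the black tab around (266,125).

```bash
python3 - <<'E'
from h import *
np.set_printoptions(precision=1,suppress=True)
def w(c,r,z): return atz(ray("wrist",(r,c)),z)
A,B=w(216,178,12),w(313.5,176,12);C,D=w(207,2,12),w(316.5,2,12)
print("base",A,B,np.linalg.norm(B-A),C,D,np.linalg.norm(D-C))
m=(A+B)/2;n=(C+D)/2;d=n-m;print("end mid",m,"yaw",np.arctan2(-d[0],d[1]),np.arctan2(*(B-A)[1::-1]))
for h in (18,25,32,40):
    z=h+60;a,b,c,e=w(236,23,z),w(297,23,z),w(297,126,z),w(237,127,z)
    print(h,np.linalg.norm(b-a),np.linalg.norm(e-a),np.linalg.norm(c-b),"front",(a+b)/2,"tab",w(266,125,h+85),"tabw",np.linalg.norm(w(248,125,h+85)-w(285,125,h+85)), "deckend",w(231,167,h),w(303,165,h))
E
```

```text
base [ 456.9 -208.    12. ] [ 623.3 -231.1   12. ] 168.01935644547734 [494.1  62.   12. ] [657.9  35.7  12. ] 165.9757584311241
end mid [ 540.1 -219.5   12. ] yaw -0.13283133896998583 -0.13787458651742465
18 82.90116223964013 138.75663096938456 137.35395813876798 front [574.1   5.3  78. ] tab [ 552.6 -127.4  103. ] tabw 51.464462096359185 deckend [ 486.4 -192.1   18. ] [ 607.1 -208.    18. ]
25 81.73164934479708 136.79914732525185 135.41626244354137 front [573.6   3.9  85. ] tab [ 552.4 -127.   110. ] tabw 50.69991634936157 deckend [ 487. -191.   25.] [ 606.2 -206.6   25. ]
32 80.56213644995393 134.84166368111917 133.47856674831476 front [573.1   2.4  92. ] tab [ 552.2 -126.6  117. ] tabw 49.935370602364195 deckend [ 487.7 -189.8   32. ] [ 605.4 -205.3   32. ]
40 79.22555028441899 132.60453951639613 131.26405738234152 front [572.5   0.7 100. ] tab [ 551.9 -126.2  125. ] tabw 49.06160403436695 deckend [ 488.4 -188.5   40. ] [ 604.4 -203.7   40. ]
```

Request:
servo_tool([
  [[0, 0.5, -0.5, -5, 1], [0, 0.5, -0.7, -5, 0], [0, 0.5, 0, -5, 0], [0, 0, 0, -5, 0], [0, 0, 0, -5, 0]],
])

```text
time: 5.25
position: [543.9, -178.6, 165.4]
orientation: [[0.139, 0.99, 0.001], [0.99, -0.139, -0.0], [-0.0, 0.001, -1.0]]
wrist_force: [0.0, -0.4, 0.5]
opening: 0.2
grip_force: 0.0
```

Request:
servo_tool([
  [[0, 0, 0, -4, 0], [0, 0, 0, -3, 0], [0, 0, 0, -2.5, 0], [0, 0, 0, 0, 0], [0, 0, 0, 0, 0]],
])

```text
time: 5.75
position: [544.0, -178.7, 72.3]
orientation: [[0.139, 0.99, -0.0], [0.99, -0.139, 0.0], [0.0, -0.0, -1.0]]
wrist_force: [0.3, -0.8, 0.5]
opening: 0.4
grip_force: 0.0
```

Request:
servo_tool([
  [[0, 0.13, 1, 0, 0], [0, 0.13, 1, 0, 0], [0, 0.13, 1, 0, 0], [0, 0.13, 1, 0, 0], [0, 0.07, 0.5, 0, 0]],
])

```text
time: 6.25
position: [550.2, -132.7, 72.7]
orientation: [[0.138, 0.99, 0.001], [0.99, -0.138, -0.001], [-0.001, 0.001, -1.0]]
wrist_force: [-0.6, -3.2, 2.5]
opening: 0.3
grip_force: 1.9
```

Request:
servo_tool([
  [[0, 0.11, 0.8, 0, 0], [0, 0.11, 0.8, 0, 0], [0, 0.11, 0.8, 0, 0], [0, 0.11, 0.8, 0, 0], [0, 0.11, 0.8, 0, 0]],
])

```text
time: 6.75
position: [555.3, -93.0, 72.0]
orientation: [[0.139, 0.99, -0.0], [0.99, -0.139, -0.0], [-0.0, -0.0, -1.0]]
wrist_force: [-0.5, -3.6, 2.5]
opening: 0.5
grip_force: 1.8
```

Request:
servo_tool([
  [[0, 0.07, 0.5, 0, 0], [0, 0.07, 0.5, 0, 0], [0, 0.05, 0.3, 0, 0], [0, 0.03, 0.2, 0, 0]],
])

```text
time: 7.15
position: [557.4, -78.3, 72.0]
orientation: [[0.139, 0.99, -0.0], [0.99, -0.139, 0.0], [-0.0, -0.0, -1.0]]
wrist_force: [-1.5, -3.2, 2.4]
opening: 0.5
grip_force: 1.7
```

Request:
servo_tool([
  [[0, 0.03, 0.2, 0, 0], [0, 0.03, 0.2, 0, 0], [0, 0.03, 0.2, 0, 0]],
])

```text
time: 7.45
position: [558.3, -72.6, 72.0]
orientation: [[0.139, 0.99, -0.0], [0.99, -0.139, 0.0], [-0.0, -0.0, -1.0]]
wrist_force: [-0.4, -2.1, 1.8]
opening: 0.1
grip_force: 1.6
```

Request:
servo_tool([
  [[0, 0.03, 0.2, 0, 0], [0, 0.03, 0.2, 0, 0]],
])

```text
time: 7.65
position: [558.8, -68.5, 72.0]
orientation: [[0.139, 0.99, -0.0], [0.99, -0.139, 0.0], [0.0, -0.0, -1.0]]
wrist_force: [-0.0, -3.0, 1.3]
opening: 0.2
grip_force: 1.6
```

Request:
servo_tool([
  [[0, 0.03, 0.2, 0, 0], [0, 0.03, 0.2, 0, 0]],
])

```text
time: 7.85
position: [559.5, -64.4, 72.0]
orientation: [[0.139, 0.99, -0.0], [0.99, -0.139, 0.0], [-0.0, -0.0, -1.0]]
wrist_force: [-1.1, -3.4, 1.6]
opening: 0.4
grip_force: 1.5
```

Request:
servo_tool([
  [[0, 0.03, 0.2, 0, 0], [0, 0.03, 0.2, 0, 0]],
])

```text
time: 8.05
position: [560.2, -60.6, 72.1]
orientation: [[0.139, 0.99, 0.0], [0.99, -0.139, -0.0], [-0.0, 0.0, -1.0]]
wrist_force: [0.5, -13.7, 5.2]
opening: 0.3
grip_force: 7.1
```

Request:
servo_tool([
  [[0, 0.03, 0.2, 0, 0]],
])

```text
time: 8.15
position: [561.6, -60.2, 72.7]
orientation: [[0.138, 0.99, 0.002], [0.99, -0.138, -0.003], [-0.003, 0.003, -1.0]]
wrist_force: [-0.0, -21.9, 8.7]
opening: 0.4
grip_force: 11.1
```

Request:
servo_tool([
  [[0, -0.13, -1, 0, 0], [0, -0.26, -2, 0, 0], [0, -0.26, -2, 0, 0], [0, 0, 0, 3, 0], [0, 0, 0, 5, 0]],
])

```text
time: 8.65
position: [551.3, -108.4, 149.8]
orientation: [[0.14, 0.99, -0.007], [0.99, -0.14, 0.002], [0.001, -0.007, -1.0]]
wrist_force: [1.2, 0.2, -0.5]
opening: 0.1
grip_force: 0.0
```

Request:
servo_tool([
  [[0, 0, 0, 5, 0], [0, 0, 0, 5, 0], [0, 0, 0, 5, 0], [0, 0, 0, 5, 0], [0, 0, 0, 4, 0]],
])

```text
time: 9.15
position: [553.9, -108.2, 395.1]
orientation: [[0.139, 0.99, 0.002], [0.99, -0.139, 0.001], [0.001, 0.002, -1.0]]
wrist_force: [0.7, 0.4, -0.5]
opening: 0.7
grip_force: 0.0
```

Request:
servo_tool([
  [[0, 0, 0, 3, 0], [0, 0, 0, 3, 0], [0, 0, 0, 0, 0], [0, 0, 0, 0, 0]],
])

```text
time: 9.55
position: [553.9, -108.3, 451.8]
orientation: [[0.139, 0.99, 0.0], [0.99, -0.139, 0.001], [0.001, 0.0, -1.0]]
wrist_force: [-0.8, 0.2, -0.6]
opening: 0.4
grip_force: 0.0
```

```bash
python3 - <<'E'
from h import *
np.set_printoptions(precision=1,suppress=True)
s=bot.observe();print(s["time"],s["position"])
cv2.imwrite("pics/w2.png",bot.read_camera("wrist"))
for c in ["side","top"]:bot.read_camera(c)
for n in ["press_pad","tub_mid","tub","tub_floor","lever_knob","lever_pivot","probe","deck","stand","tub_home"]:
    r={}
    for c in ["wrist","side","top"]:
        d=bot.pinpoint(c,n)
        if d: r[c]=d[0]
    print(n,{c:(np.round(d["at"]),round(d["p"],2)) for c,d in r.items()},end=" ")
    if len(r)>1: x,e=tri([ray(c,d["at"]) for c,d in r.items()]);print(x,np.array(e))
    else: print()
E
```

```text
9.55 [ 553.9 -108.3  451.8]
press_pad {'side': (array([183., 235.]), 0.66), 'top': (array([180., 205.]), 0.68)} [578.9  96.5 308. ] [4.6 4.6]
tub_mid {'wrist': (array([ 64., 253.]), 0.55), 'side': (array([230., 241.]), 0.74), 'top': (array([196., 230.]), 0.96)} [574.5  25.5  64.4] [4.8 0.7 4.9]
tub {'wrist': (array([ 70., 255.]), 0.57), 'side': (array([236., 237.]), 0.68), 'top': (array([198., 233.]), 0.61)} [579.1  16.9  25.8] [5.1 8.1 3.2]
tub_floor {'wrist': (array([ 45., 253.]), 0.8), 'side': (array([242., 238.]), 0.94), 'top': (array([196., 224.]), 0.61)} [579.2  52.1  29.7] [3.4 1.1 2.8]
lever_knob {'side': (array([172., 289.]), 0.68), 'top': (array([210., 179.]), 0.53)} [435.8 150.1 400.8] [18.6 18.6]
lever_pivot {'side': (array([249., 226.]), 0.92), 'top': (array([187., 191.]), 0.86)} [595.3 171.   95.8] [4.9 4.9]
probe {'wrist': (array([ 32., 250.]), 0.82), 'side': (array([217., 238.]), 0.81), 'top': (array([192., 224.]), 0.67)} [574.8  48.8 138.5] [4.2 4.8 4.6]
deck {'side': (array([245., 238.]), 0.56), 'top': (array([200., 227.]), 0.93)} [575.8  41.8   5.4] [4.9 4.9]
stand {'wrist': (array([ 54., 252.]), 0.89), 'side': (array([249., 239.]), 0.57), 'top': (array([197., 226.]), 0.65)} [578.7  47.   -4.7] [5.3 2.2 7. ]
tub_home {'side': (array([228., 239.]), 0.93), 'top': (array([196., 235.]), 0.67)} [581.    8.4  59.1] [3.6 3.6]
```

View pics/w2.png

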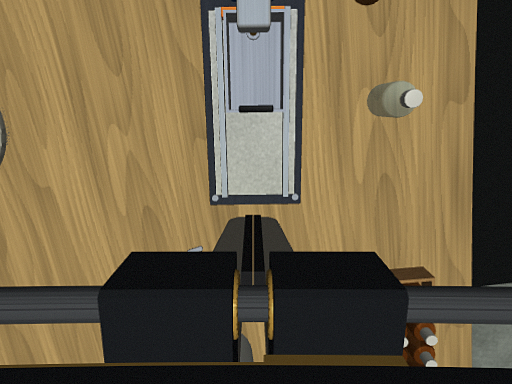

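The tub is now against the orange stop (orange strip at its far rim, row ~12), with the tab at (256,108). Next is the pad.

Request:
servo_tool([
  [[0, 0.5, 4, 0, 0], [0, 0.5, 4, 0, 0], [0, 0.5, 4, 0, 0], [0, 0.6, 4, 0, 0], [0, 0.6, 4.4, 0, 0]],
])

```text
time: 11.7
position: [581.0, 96.8, 452.2]
orientation: [[0.14, 0.99, 0.0], [0.99, -0.14, -0.0], [-0.0, 0.0, -1.0]]
wrist_force: [0.1, 0.1, 0.4]
opening: 0.6
grip_force: 0.0
```

Request:
servo_tool([
  [[0, 0, 0, -4, 0], [0, 0, 0, -4, 0], [0, 0, 0, -3, 0], [0, 0, 0, -1, 0], [0, 0, 0, 0, 0]],
])

```text
time: 12.2
position: [580.5, 95.3, 331.1]
orientation: [[0.139, 0.99, -0.002], [0.99, -0.139, -0.0], [-0.001, -0.002, -1.0]]
wrist_force: [-0.8, -0.4, 1.4]
opening: 0.5
grip_force: 0.0
```

```bash
python3 - <<'E'
from h import *
s=bot.observe();print(s["time"],s["position"],s["wrist_force"])
a=bot.read_camera("side");b=bot.read_camera("top")
cv2.imwrite("pics/p1.png",np.hstack([cv2.resize(a[120:270,170:300],(346,400),interpolation=2),cv2.resize(b[130:250,150:280],(433,400),interpolation=2)]))
E
```

```text
12.2 [580.46188854  95.29971488 331.12075514] [-0.80052339 -0.44177787  1.38200261]
```

View pics/p1.png

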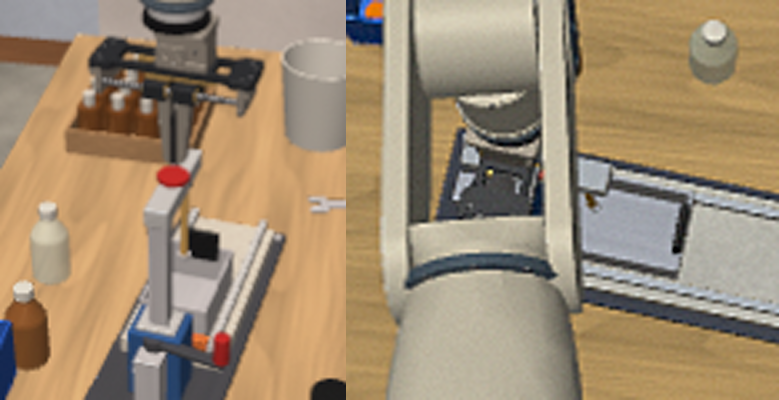

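The fingertips (175,160) hang right above the red pad (173,177). I'll press down slowly.

Request:
servo_tool([
  [[0, 0, 0, -0.7, 0], [0, 0, 0, -0.7, 0], [0, 0, 0, -0.7, 0], [0, 0, 0, -0.5, 0]],
])

```text
time: 12.7
position: [581.3, 95.4, 306.1]
orientation: [[0.139, 0.99, 0.001], [0.99, -0.139, 0.0], [0.0, 0.001, -1.0]]
wrist_force: [0.2, 0.1, 4.7]
opening: 0.2
grip_force: 2.1
```

Request:
servo_tool([
  [[0, 0, 0, -0.6, 0], [0, 0, 0, -0.6, 0], [0, 0, 0, -0.6, 0], [0, 0, 0, -0.6, 0], [0, 0, 0, -0.6, 0]],
])

```text
time: 13.2
position: [581.2, 95.4, 275.7]
orientation: [[0.139, 0.99, 0.001], [0.99, -0.139, -0.0], [0.0, 0.001, -1.0]]
wrist_force: [2.3, -0.5, 3.7]
opening: 0.5
grip_force: 2.2
```

Request:
servo_tool([
  [[0, 0, 0, -0.6, 0], [0, 0, 0, -0.6, 0], [0, 0, 0, -0.6, 0], [0, 0, 0, -0.6, 0]],
])

```text
time: 13.6
position: [581.2, 95.4, 251.7]
orientation: [[0.139, 0.99, 0.001], [0.99, -0.139, 0.0], [0.0, 0.001, -1.0]]
wrist_force: [3.6, -0.2, 4.3]
opening: 0.6
grip_force: 2.2
```

Request:
servo_tool([
  [[0, 0, 0, -0.6, 0], [0, 0, 0, -0.6, 0], [0, 0, 0, -0.6, 0], [0, 0, 0, -0.6, 0], [0, 0, 0, -0.4, 0]],
])

```text
time: 14.1
position: [580.7, 95.4, 223.4]
orientation: [[0.139, 0.99, -0.001], [0.99, -0.139, 0.0], [-0.0, -0.001, -1.0]]
wrist_force: [2.2, 0.2, 4.7]
opening: 0.4
grip_force: 2.1
```

Request:
servo_tool([
  [[0, 0, 0, -0.3, 0], [0, 0, 0, -0.3, 0], [0, 0, 0, -0.3, 0]],
])

```text
time: 14.4
position: [580.7, 95.4, 214.8]
orientation: [[0.139, 0.99, -0.0], [0.99, -0.139, 0.0], [-0.0, -0.0, -1.0]]
wrist_force: [1.6, 0.5, 4.3]
opening: 0.3
grip_force: 2.1
```

Request:
servo_tool([
  [[0, 0, 0, -0.3, 0], [0, 0, 0, -0.2, 0]],
])

```text
time: 14.6
position: [580.7, 95.4, 209.7]
orientation: [[0.139, 0.99, -0.0], [0.99, -0.139, 0.0], [0.0, -0.0, -1.0]]
wrist_force: [0.7, 0.5, 3.5]
opening: 0.5
grip_force: 2.0
```

Request:
servo_tool([
  [[0, 0, 0, -0.2, 0], [0, 0, 0, -0.2, 0]],
])

```text
time: 14.8
position: [580.8, 95.5, 206.8]
orientation: [[0.139, 0.99, -0.0], [0.99, -0.139, 0.0], [0.0, -0.0, -1.0]]
wrist_force: [-6.5, -1.1, 27.2]
opening: 0.2
grip_force: 13.3
```

The foot has bottomed: the force rose to 27 N at TCP z 207, so the foot is at about 38 and the deck at about 34, which is plausible. I'll lift off and look at the lever.

Request:
servo_tool([
  [[0, 0, 0, 0.5, 0], [0, 0, 0, 2, 0], [0, 0, 0, 5, 0], [0, 0, 0, 5, 0], [0, 0, 0, 5, 0]],
])

```text
time: 15.3
position: [579.8, 95.3, 382.0]
orientation: [[0.139, 0.99, -0.003], [0.99, -0.139, -0.0], [-0.001, -0.003, -1.0]]
wrist_force: [1.2, 0.6, -0.8]
opening: 0.5
grip_force: 0.0
```

Request:
servo_tool([
  [[0, -1.5, -2, 2.5, 0], [0, -1.5, -2, 0, 0], [0, -1.5, -2, 0, 0], [0, -1.5, -2, 0, 0], [0, 0, 0, 0, 0]],
])

```text
time: 15.8
position: [518.9, 13.8, 405.7]
orientation: [[0.141, 0.99, -0.002], [0.99, -0.141, -0.001], [-0.001, -0.002, -1.0]]
wrist_force: [0.3, 0.8, -0.3]
opening: 0.5
grip_force: 0.0
```

```bash
python3 - <<'E'
from h import *
np.set_printoptions(precision=1,suppress=True)
s=bot.observe();print(s["time"],s["position"])
w=bot.read_camera("wrist");a=bot.read_camera("side")
bot.read_camera("top")
cv2.imwrite("pics/w3.png",np.hstack([w[:,:400],cv2.resize(a[150:290,180:320],(384,384),interpolation=2)]))
for n in ["press_pad","tub_mid","lever_knob","lever_pivot","probe"]:
    r={}
    for c in ["wrist","side","top"]:
        d=bot.pinpoint(c,n)
        if d: r[c]=d[0]
    print(n,{c:(np.round(d["at"]),round(d["p"],2)) for c,d in r.items()},end=" ")
    if len(r)>1: x,e=tri([ray(c,d["at"]) for c,d in r.items()]);print(x,np.array(e))
    else: print()
E
```

```text
15.8 [518.9  13.8 405.7]
press_pad {'wrist': (array([ 79., 302.]), 0.59), 'side': (array([212., 234.]), 0.78), 'top': (array([187., 208.]), 0.6)} [582.4  99.5 195.1] [4.1 4.  6.9]
tub_mid {'wrist': (array([143., 291.]), 0.58), 'side': (array([229., 244.]), 0.91), 'top': (array([197., 234.]), 0.82)} [572.1  17.1  62.2] [ 7.9 10.1  5.2]
lever_knob {'wrist': (array([  6., 219.]), 0.58), 'side': (array([249., 228.]), 0.66), 'top': (array([253., 136.]), 0.75)} [469.1 262.  174.3] [ 79.7 104.1 152.6]
lever_pivot {'wrist': (array([ 28., 291.]), 0.84), 'side': (array([250., 227.]), 0.7), 'top': (array([186., 190.]), 0.93)} [594.2 173.8  95.5] [3.  2.8 1.1]
probe {'wrist': (array([123., 284.]), 0.72), 'side': (array([241., 234.]), 0.92)} [584.2  51.6  32.1] [9.8 9.8]
```

View pics/w3.png

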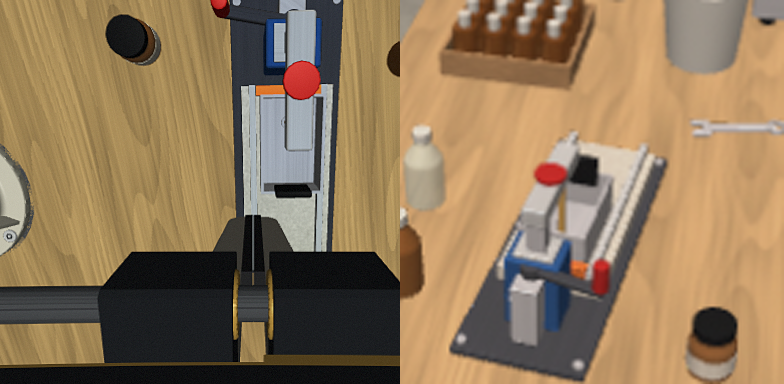

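The probe is down inside the tub, which is still against the stop. The knob shows at wrist (219,6) and side (253,251).

```bash
python3 - <<'E'
from h import *
np.set_printoptions(precision=1,suppress=True)
W=ray("wrist",(6,219));S=ray("side",(251.4,253.3));T=ray("top",(207.6,180.1))
print(tri([W,S]),tri([T,S]));print([(z,atz(W,z),atz(T,z),atz(S,z)) for z in (120,140)])
E
```

```text
(array([505.8, 201.7, 126.9]), [np.float64(0.05897208131458323), np.float64(0.05897208131451509)]) (array([506.9, 196.8, 122.6]), [np.float64(0.49377014290498555), np.float64(0.49377014290494997)])
[(120, array([505.3, 203.6, 120. ]), array([507.8, 197.3, 120. ]), array([506.7, 194. , 120. ])), (140, array([506.4, 198.2, 140. ]), array([504.5, 193.7, 140. ]), array([504.2, 216.4, 140. ]))]
```

Request:
servo_tool([
  [[0, -0.5, 3.1, 0, -3], [0, -0.5, 4, 0, -3], [0, -0.5, 4, 0, -3], [0, -0.8, 4, 0, 0], [0, 0, 0, -5, 0]],
])

```text
time: 17.2
position: [500.4, 171.4, 361.2]
orientation: [[0.289, 0.957, 0.01], [0.957, -0.289, 0.005], [0.008, 0.008, -1.0]]
wrist_force: [1.0, 0.0, 1.1]
opening: -0.1
grip_force: 0.0
```

Request:
servo_tool([
  [[0, 0, 0, -5, 0], [0, 0, 0, -5, 0], [0, 0, 0, -5, 0], [0, 0, 0, -3, 0], [0, 0, 0, 0, 0]],
])

```text
time: 17.7
position: [495.1, 165.5, 172.2]
orientation: [[0.292, 0.956, -0.007], [0.956, -0.292, -0.002], [-0.004, -0.006, -1.0]]
wrist_force: [-0.4, -1.1, -0.1]
opening: 0.3
grip_force: 0.0
```

Request:
servo_tool([
  [[0, 0, 0, -2, 0], [0, 0, 0, -1.3, 0], [0, 0, 0, -1, 0], [0, 0, 0, 0, 0]],
])

```text
time: 18.1
position: [497.7, 166.3, 132.8]
orientation: [[0.292, 0.956, -0.001], [0.956, -0.292, -0.0], [-0.001, -0.001, -1.0]]
wrist_force: [0.5, -0.4, -0.8]
opening: 0.4
grip_force: 0.0
```

```bash
python3 - <<'E'
from h import *
s=bot.observe();print(s["time"],s["position"],s["wrist_force"],s["qpos"])
a=bot.read_camera("side");b=bot.read_camera("top")
cv2.imwrite("pics/p2.png",cv2.resize(a[170:290,190:310],(600,600),interpolation=2))
E
```

```text
18.1 [497.71887577 166.29783656 132.76556887] [ 0.51398385 -0.36950236 -0.79098955] [ 3.19612745e-01  3.12380835e-01  1.93022903e+00 -2.45574728e-05
  8.99851838e-01  6.16345765e-01]
```

View pics/p2.png

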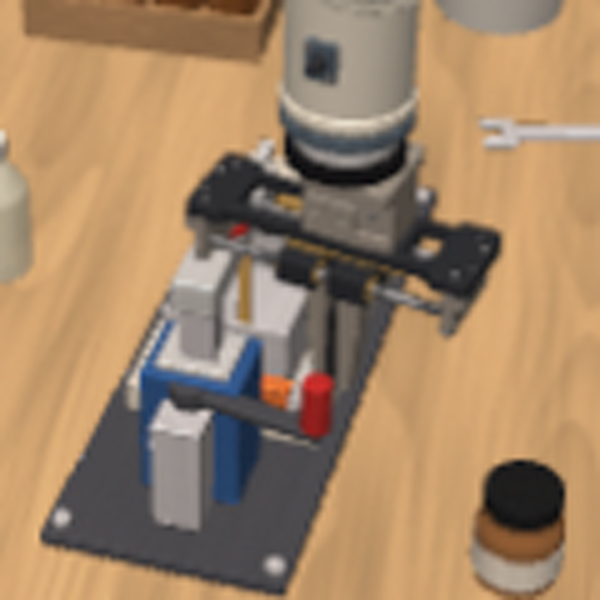

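The fingers stand behind the knob (317,405) on its −y side, with the body clear of the arm. Next I'll compute the arc waypoints.

```bash
python3 - <<'E'
import numpy as np
P=np.array([595,172.]);t=20;prev=np.array([497.7,166.3]);a0=163
for a in list(range(163,71,-4)):
    f=np.radians(a);x=P+90*np.array([np.cos(f),np.sin(f)])-t*np.array([np.sin(f),-np.cos(f)])
    print(a,x.round(1),((x-prev)/10).round(2));prev=x
E
```

```text
163 [503.1 179.2] [0.54 1.29]
159 [503.8 185.6] [0.07 0.64]
155 [505.  191.9] [0.12 0.63]
151 [506.6 198.1] [0.16 0.62]
147 [508.6 204.2] [0.2  0.61]
143 [511.1 210.2] [0.25 0.59]
139 [514. 216.] [0.29 0.58]
135 [517.2 221.5] [0.33 0.55]
131 [520.9 226.8] [0.36 0.53]
127 [524.9 231.8] [0.4 0.5]
123 [529.2 236.6] [0.43 0.47]
119 [533.9 241. ] [0.47 0.44]
115 [538.8 245.1] [0.5  0.41]
111 [544.1 248.9] [0.52 0.37]
107 [549.6 252.2] [0.55 0.34]
103 [555.3 255.2] [0.57 0.3 ]
99 [561.2 257.8] [0.59 0.26]
95 [567.2 259.9] [0.61 0.22]
91 [573.4 261.6] [0.62 0.17]
87 [579.7 262.9] [0.63 0.13]
83 [586.1 263.8] [0.64 0.08]
79 [592.5 264.2] [0.64 0.04]
75 [599.  264.1] [ 0.64 -0.01]
```

Request:
servo_tool([
  [[0, 0.27, 0.65, 0, 0], [0, 0.27, 0.64, 0, 0], [0, 0.07, 0.64, 0, -4], [0, 0.12, 0.63, 0, -4], [0, 0.16, 0.62, 0, -4]],
])

```text
time: 18.7
position: [507.4, 199.0, 133.5]
orientation: [[0.487, 0.873, 0.001], [0.873, -0.487, 0.0], [0.0, 0.001, -1.0]]
wrist_force: [-0.1, -0.7, -0.3]
opening: -0.2
grip_force: 0.5
```

Request:
servo_tool([
  [[0, 0.2, 0.61, 0, -4], [0, 0.25, 0.59, 0, -4], [0, 0.29, 0.58, 0, -4], [0, 0.33, 0.55, 0, -4], [0, 0.36, 0.53, 0, -4]],
])

```text
time: 19.2
position: [521.5, 227.6, 133.4]
orientation: [[0.756, 0.654, 0.0], [0.654, -0.756, -0.0], [0.0, 0.0, -1.0]]
wrist_force: [-0.5, -2.1, 0.2]
opening: 0.2
grip_force: 0.5
```

Request:
servo_tool([
  [[0, 0.4, 0.5, 0, -4], [0, 0.43, 0.47, 0, -4], [0, 0.47, 0.44, 0, -4]],
])

```text
time: 19.5
position: [534.3, 241.4, 133.3]
orientation: [[0.876, 0.483, -0.0], [0.483, -0.876, -0.0], [-0.0, 0.0, -1.0]]
wrist_force: [-1.0, -2.6, 0.5]
opening: 0.7
grip_force: 1.1
```

In contact with the knob; I'll go on round the arc.

Request:
servo_tool([
  [[0, 0.5, 0.41, 0, -4], [0, 0.52, 0.37, 0, -4], [0, 0.55, 0.34, 0, -4], [0, 0.57, 0.3, 0, -4]],
])

```text
time: 19.9
position: [555.0, 255.2, 133.1]
orientation: [[0.975, 0.223, -0.002], [0.223, -0.975, -0.001], [-0.002, 0.001, -1.0]]
wrist_force: [-3.5, -3.0, 1.4]
opening: 0.8
grip_force: 1.8
```

Request:
servo_tool([
  [[0, 0.59, 0.26, 0, -4], [0, 0.61, 0.22, 0, -4], [0, 0.62, 0.17, 0, -4]],
])

```text
time: 20.2
position: [573.0, 261.7, 132.9]
orientation: [[1.0, 0.015, -0.002], [0.015, -1.0, -0.001], [-0.002, 0.001, -1.0]]
wrist_force: [-3.2, -2.9, 0.5]
opening: 0.5
grip_force: 1.9
```

Request:
servo_tool([
  [[0, 0.32, 0.07, 0, -2], [0, 0.31, 0.06, 0, -2]],
])

```text
time: 20.4
position: [579.5, 263.2, 132.9]
orientation: [[0.999, -0.054, -0.002], [-0.054, -0.999, -0.001], [-0.002, 0.001, -1.0]]
wrist_force: [-1.5, -1.2, 0.0]
opening: 0.6
grip_force: 1.2
```

Request:
servo_tool([
  [[0, 0.3, 0.04, 0, -2], [0, 0.3, 0.04, 0, -2]],
])

```text
time: 20.6
position: [583.7, 264.0, 132.7]
orientation: [[0.992, -0.123, -0.005], [-0.123, -0.992, -0.001], [-0.005, 0.002, -1.0]]
wrist_force: [-15.2, 0.1, 8.7]
opening: 0.2
grip_force: 7.7
```

Request:
servo_tool([
  [[0, 0.2, 0, 0, 0], [0, 0, 0, 0, 0]],
])

```text
time: 20.8
position: [583.8, 263.9, 132.7]
orientation: [[0.992, -0.122, -0.009], [-0.122, -0.993, -0.002], [-0.009, 0.003, -1.0]]
wrist_force: [-17.9, -0.3, 7.9]
opening: 0.7
grip_force: 8.2
```

Request:
servo_tool([
  [[0, -0.5, 0, 0, 0], [0, -1.5, 0, 0, 0], [0, -2, 0, 0, 0], [0, 0, 0, 3, 0], [0, 0, 0, 5, 0]],
])

```text
time: 21.3
position: [545.8, 263.5, 211.3]
orientation: [[0.993, -0.121, -0.005], [-0.121, -0.993, -0.003], [-0.005, 0.003, -1.0]]
wrist_force: [0.9, 0.6, 1.1]
opening: 0.6
grip_force: 0.0
```

Request:
servo_tool([
  [[0, 0, 0, 5, 0], [0, 0, 0, 5, 0], [0, 0, 0, 5, 0], [0, -2, -4, 2, 4], [0, -2, -4, 0, 4]],
])

```text
time: 21.8
position: [509.4, 184.4, 387.3]
orientation: [[1.0, 0.022, 0.007], [0.022, -1.0, 0.002], [0.007, -0.002, -1.0]]
wrist_force: [0.3, 0.2, -1.3]
opening: 0.2
grip_force: 0.0
```

Request:
servo_tool([
  [[0, -2, -4, 0, 4], [0, -2, -4, 0, 4], [0, -2, -4, 0, 4], [0, 0, 0, 0, 0], [0, 0, 0, 0, 0]],
])

```text
time: 22.3
position: [448.3, 63.5, 383.9]
orientation: [[0.975, 0.223, 0.002], [0.223, -0.975, 0.001], [0.002, -0.0, -1.0]]
wrist_force: [0.6, 0.7, -0.4]
opening: 0.6
grip_force: 0.0
```

```bash
python3 - <<'E'
from h import *
np.set_printoptions(precision=1,suppress=True)
s=bot.observe();print(s["time"],s["position"],s["wrist_force"])
a=bot.read_camera("side");b=bot.read_camera("top")
cv2.imwrite("pics/p3.png",np.hstack([cv2.resize(a[170:290,190:300],(366,400),interpolation=2),cv2.resize(b[130:250,150:280],(433,400),interpolation=2)]))
for n in ["press_pad","tub_mid","lever_knob","lever_pivot","probe"]:
    r={}
    for c in ["side","top"]:
        d=bot.pinpoint(c,n)
        if d: r[c]=d[0]
    if len(r)>1: print(n,*tri([ray(c,d["at"]) for c,d in r.items()]))
E
```

```text
22.3 [448.3  63.5 383.9] [ 0.6  0.7 -0.4]
tub_mid [576.6  20.8  60.9] [np.float64(1.8693384042407257), np.float64(1.8693384042408423)]
lever_knob [ 666.8 -742.6 -812.5] [np.float64(164.54386425930394), np.float64(164.54386425930377)]
probe [582.9  42.3   8.1] [np.float64(10.784038772535103), np.float64(10.784038772535228)]
```

View pics/p3.png

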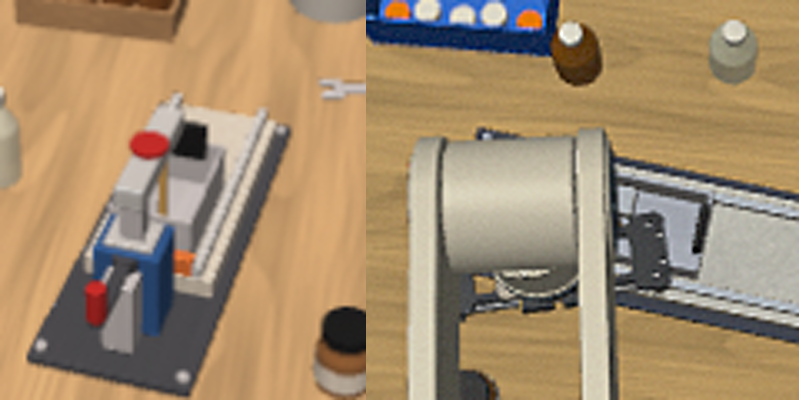

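The lever points along the stand's +y: knob at (96,300), against a firm stop that took 18 N. The probe is down and the tub is home. The robot is clear, so I'll hand it in.

```bash
python3 -c "
from plant import bot
print(bot.close_job())"
```

```text
the job is handed in; nothing more can be done
None
```

The job is handed in: the tub is home against the orange stop, the probe's foot rests on the tub's bottom, and the lever is swung over to its stop; I touched none of the bystanders, and it took about 22 s of robot time (no verdict was returned).

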